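Uncover the test dock and take out the drive module

ROBOT

A 6-joint arm with a two-finger parallel gripper is mounted at the origin on a cart in front of the work surface, level with it; the furniture and walls round the work are solid. World frame = base frame: x ahead of the robot, y to its left, z up, the work surface at z = 0. Lengths are in m, angles in rad, forces in N, time in s.
With the tool pointing down it reaches from about 0.25 to 0.725 m from the base axis. Payload 4 kg.
Tool frame: the origin (TCP) lies midway between the tips of the shut fingers; the grasp point (between the pads) lies 19 mm behind it (r.pinch_z is the distance from the TCP to the grasp point, in m); z points along the fingers, y is the line along which they close (so a half turn about z gives the same grasp; the last joint's range is limited). The gripper opens to 85 mm and grips with 20 to 120 N. Pads are 22 mm wide; open, the fingers measure 114 mm over their backs; the gripper's body (76 mm by 85 mm) begins 54 mm behind the grasp point. The pads swing forward as they close: fully open they stand 13 mm farther back than shut.
Start: joints at [-1.315, 0.241, 0.005, 1.335, 0, 1.571], TCP at [0.127, -0.484, 0.203] pointing down, gripper open.
Joint ranges: [-2.72, 2.72], [-1.05, 1.87], [-1.09, 1.28], [-1.99, 2.15], [-1.42, 1.44], [-3.14, 3.14]. Speed limits (rad/s): [2.79, 2.79, 3.14, 3.14, 3.14, 3.14].

INTERFACE

Orientations are given as a unit quaternion [x, y, z, w].
In Python, from workcell import readout, capture, camera_params, ticket, r gives the robot as it stands. The module is installed in compiled form; this text tells all that it offers.
- The arm moves only by the tool jog_arm, never from a script. Its argument "targets" is a list of rows, each an object with "turn": the turn, a rotation vector about the tool's x, y, z in rad, a list of three; "linear": the shift along the tool's x, y, z in m, a list of three; "claw": the gripper's target within -1 to 1 (shut at 1, half-way at 0, fully open at -1). In form: [{"turn": [wx, wy, wz], "linear": [tx, ty, tz], "claw": claw}, ...]. A call has 1 to 20 rows; each row shifts and turns the commanded pose from where the row before left it, along the tool's axes as they then stand; what a row does not reach is not made up. A row lasts 1/12 s, in which the tool goes at most 41.7 mm and 7.16 degrees, less where a joint would pass 70% of its speed; a pose out of reach is approached as far as the arm can. A call is refused whole if a number of a shift passes 0.0417 or a number of a turn 0.125, either way. A call with a gripper value outside its range is refused whole. The fingers move at their own pace and stop on an object; the grip force is fixed at half the most. Time passes only in rows, so rows that do not move let the fingers close. It gives the time, the measured TCP pose, the force, the opening and the grip force at its end, in the units of the state.
- readout.get_state(): the state, without advancing time (a new reading comes with each control period).
- capture(name): name is "scene" or "top"; returns (picture, depth): 400x640x3 uint8, blue, green, red; 400x640 float32, m along the optical axis (not along the pixel's ray), 0 where there is no reading.
- camera_params(name): a dict with "vertical_fov" (degrees; the focal length in pixels is half the picture's height over the tangent of half this angle, whatever the lens; pixels are square), "cx", "cy" (the principal point, pixels), "rvec" (rotation vector, rad) and "tvec" (3), from world to camera coordinates, as OpenCV has them. Camera axes: x right, y down, z forward; pixel columns grow to the right and rows downward; lengths in m; the calibration is good to about 2 mm. A picture is of the moment at which its call begins. camera_params takes no time and is no camera call.
- ticket.finish_job(): hands the job in; it is judged then, once.
The state is a dict: "time_s": time; "q": joint angles; "qd": joint speeds; "joint_torque": joint torques, N m; "tcp_pos": TCP position; "eef_rot": TCP orientation; "wrist_force": force on the tool from outside, world axes, zero at the start; "wrist_torque": the same for the moment, N m; "finger_gap": finger opening in m; "grasp_force": force on a finger pad.
Only numpy, scipy, OpenCV 4.12 (cv2) and the standard library are available. Lean on these libraries where they do the work, as an engineer would, in place of code of your own. Each camera call takes 0.05 s, during which the arm holds its last target. There are 200 camera calls.

TASK

Push the orange dust cover of the grey test dock fully aside, a good quarter turn on its pin, towards the side where the spray can does not stand in its way. Then lift the blue drive module straight up out of the port by its yellow fin and set it down gently, flat on its underside, wholly on the free part of the dark base plate, and let go, leaving the cover aside. Do not force the module against the dock, and do not shift or tip the spray can, the relay case or the street lamp.

Things in the scene. Friction and masses are not known exactly. Their poses are not given: they have to be found in the camera images.
- dock: Grey test dock, fixed to the desk: box 202 (its x) x 96 (y) x 54 mm high, spanning x -126..+76 mm. Origin: desk level under the centre of the port. The port is open on top: recess 120 x 72 mm (x by y) from z 24 to 54 mm, below it a tight pocket 110 x 60 mm down to its floor at z 8. +x points away from the robot, yaw varies 0.3 rad. The base plate stands to its left or right.
- cover (a joint): Orange dust cover, turning level on an upright pin at the robot's end of the dock: 0 = along the dock's +x, over the port; positive = counterclockwise from above (free end towards the dock's +y), negative = towards -y. Starts within 0.1 rad of 0, turns both ways to stops at 1.75 rad; the port is fully clear beyond 1.45. Stays where it is left; about 1 N at the free end moves it.
- cover_pin (a point): The cover's pin axis: at x -104 mm, y 0 of the dock frame, z 56 mm. Outline of the cover: a thick block from 42 to 174 mm from the pin, 92 mm wide (46 mm each side of its centre line, too wide to grip), and a neck 30 mm wide from there to the pin.
- cover_tip (a point): Middle of the cover's free end face, 174 mm from the pin, 65 mm above the desk; moves with the cover. The cover lies from z 56 to 74 mm (ribs on top to 76), 2 mm above the dock; it passes over things lower than 55 mm. Push it on its long upright flank.
- module: Blue drive module, 0.10 to 0.21 kg, lying in the port with its axes along the dock's, 2 mm play each side. Body 106 (x) x 56 (y) x 18 mm high; on top in the middle a yellow upright fin 12 mm thick (x), 40 mm wide (y), from 18 to 44 mm above its underside, the only place to grip (jaws closing along x). Origin: centre of its underside, z up; in the port at z 8 mm, fin top at z 52 mm.
- fin_top (a point): The centre of the top of the module's fin, 44 mm above the module's underside.
- base_plate: Dark flat base plate, fixed to the desk, 156 (its x) x 236 mm (its y), top face 11 mm above the desk. Origin: desk level under its centre. Its +y axis points roughly away from the robot (yaw varies 0.3 rad). The street lamp stands on its far half; the near half (y < 0) is free.
- street_lamp: Model street lamp, 50 x 56 mm foot, 134 mm high, standing loose on the far half of the base plate. Origin: centre of its foot's underside.
- spray_can: Spray can, 42 mm in diameter, 108 mm high, standing upright on the desk beside the dock, on its +y or -y side, in the cover's way on that side. Origin: centre of its underside.
- relay_case: Low grey relay case, 84 x 56 x 31 mm, standing on the desk on the other side of the dock; the cover passes over it. Origin: centre of its underside.

How it is judged:
By the outcome, as a careful person would: the job done as asked, in the order asked, and still so for the second after the job is handed in, with the robot touching nothing.
It also fails if it takes over 56 s, if anything falls off the work surface, if the arm or the gripper's body presses on something with over 40 N, if the wrist force passes 120 N, or if a joint passes its speed limit or range.

## Working session

There is one attempt and no reset: what is moved stays moved. The work goes in short steps, Python scripts to look and compute and a tool call to move; the robot and the scene stay as the last step left them, time stands still between calls to the robot, and variables do not carry over. Pictures are saved under pics/ and viewed, at most 10 in all, crops included, and the job is handed in when it is done.

Besides the shell and the picture viewer there is one more tool, called in YAML: its name, and indented under it one key for each argument. jog_arm: Moves the arm, as the interface text tells. Its arguments: {"type":"object","properties":{"targets":{"type":"array","items":{"type":"object","properties":{"turn":{"type":"array","items":{"type":"number"}},"linear":{"type":"array","items":{"type":"number"}},"claw":{"type":"number"}}}}},"required":["targets"]}

```bash
mkdir -p pics; cat > h.py <<'E'
import numpy as np, cv2
from workcell import readout, capture, camera_params, ticket, r
from scipy.spatial.transform import Rotation as R
def cam(n):
    p=camera_params(n); f=200/np.tan(np.radians(p['vertical_fov'])/2)
    return f,p['cx'],p['cy'],cv2.Rodrigues(np.array(p['rvec'],float))[0],np.array(p['tvec'],float).ravel(),p
def cloud(n,d):
    f,cx,cy,M,t,p=cam(n); v,u=np.mgrid[0:400,0:640]
    P=np.stack([(u-cx)/f*d,(v-cy)/f*d,d],-1)
    return (P-t)@M   # world
def snap(n,name=None):
    i,d=capture(n)
    if name: cv2.imwrite('pics/'+name,i)
    return i,d,cloud(n,d)
E
python3 - <<'E'
from h import *
for n in('top','scene'):
    i,d,P=snap(n,n+'1.png'); np.savez(n+'1.npz',i=i,d=d,P=P); print(camera_params(n))
print(readout.get_state(), r.pinch_z)
E
```

```text
{'vertical_fov': 47.22802467784223, 'cx': 321.3812716875617, 'cy': 200.07011906616125, 'rvec': array([ 1.82641185, -2.31997131,  0.32681597]), 'tvec': array([0.09449413, 0.56504466, 1.18665664])}
{'vertical_fov': 57.77682402050163, 'cx': 312.92654067378965, 'cy': 206.5395252203936, 'rvec': array([ 2.34072957,  0.3081055 , -0.11076957]), 'tvec': array([-0.54250136, -0.06557484,  0.99587404])}
{'time_s': 0.1, 'q': array([-1.31499990e+00,  2.41329308e-01,  3.86781151e-03,  1.33521440e+00,
       -6.64298517e-06,  1.57079778e+00]), 'qd': array([-0.00035064, -0.0010675 ,  0.00418986, -0.00107542,  0.00080806,
        0.00065501]), 'joint_torque': array([-4.00878434e-04, -3.73137224e+01,  2.53010398e+01,  1.08626671e-02,
       -3.79704238e-05,  3.40625155e-07]), 'tcp_pos': array([ 0.12634906, -0.48313199,  0.20250958]), 'eef_rot': array([ 9.91831821e-01,  1.27549036e-01, -1.23164114e-04, -9.31682760e-04]), 'wrist_force': array([-0.11129888, -0.6307642 , -0.26276549]), 'wrist_torque': array([ 0.02815985,  0.01447351, -0.000141  ]), 'grasp_force': 0.0, 'finger_gap': 0.08516125239779294} 0.0187
```

View pics/top1.png

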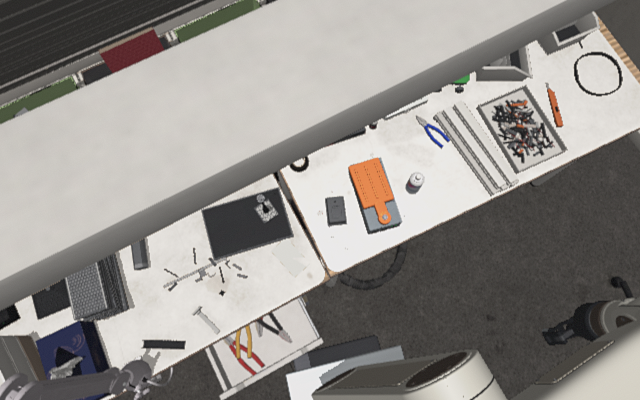

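View pics/scene1.png

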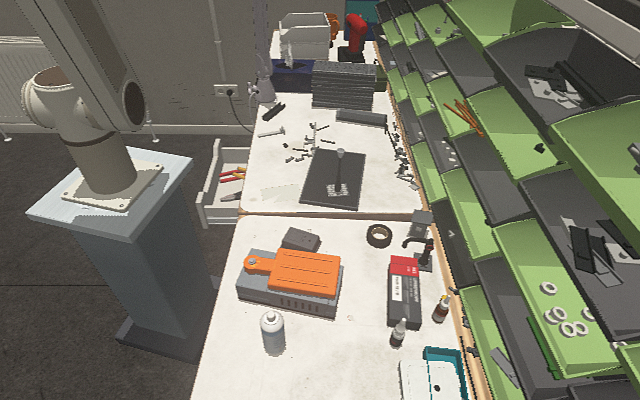

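The top view shows the cover at about (374,190) with its pin at (383,217), the can at (416,181), the relay case at (336,210) and the plate at (247,222) with the lamp at (265,207). The can is on the dock's right, so the cover has to go left.

```bash
cat >> h.py <<'E'
def rect(Q):
    (c,s,a)=cv2.minAreaRect((Q[:,:2]*1000).astype(np.float32)); return np.round(c,1),np.round(s,1),round(a,2)
def proj(n,X):
    f,cx,cy,M,t,p=cam(n); c=M@np.array(X)+t; return np.round([f*c[0]/c[2]+cx,f*c[1]/c[2]+cy],1)
def comp(m,seed=None):
    k,l,s,c=cv2.connectedComponentsWithStats(m.astype(np.uint8)); 
    return l==(l[seed] if seed else 1+np.argmax(s[1:,4]))
E
python3 - <<'E'
from h import *
for n,seeds in (('top',dict(cover=(190,374),can=(181,416),relay=(210,336),plate=(235,240),dock=(226,380),lamp=(207,265))),('scene',dict(cover=(272,305),can=(330,273),relay=(240,300),plate=(180,320),lamp=(155,339)))):
    z=np.load(n+'1.npz'); i=z['i'];P=z['P'];d=z['d'];ok=d>0
    print(n,proj(n,[0,0,0]))
    for k,s in seeds.items(): print(k,np.round(P[s]*1000),i[s],end=' ')
    h=cv2.cvtColor(i,cv2.COLOR_BGR2HSV)
    m=comp((h[...,0]<18)&(h[...,1]>150)&(h[...,2]>100)&ok&(P[...,2]>.06)&(P[...,2]<.09),seeds['cover']); print('\ncover',rect(P[m]),np.median(P[m][:,2]),P[m][:,:2].mean(0), m.sum())
    for k,lo,hi,rad in (('plate',.005,.017,.2),('can',.03,.13,.06),('relay',.022,.04,.07),('dockband',.045,.06,.2),('lamp',.018,.15,.08)):
        s=seeds.get(k,seeds['cover']); Z=P[...,2]
        m=ok&(Z>lo)&(Z<hi)&(np.linalg.norm(P[...,:2]-P[s][:2],axis=-1)<rad)
        if k=='plate': m=comp(m&(i.max(2)<90),s)
        Q=P[m]; print(k,len(Q),rect(Q),np.round(np.median(Q,0)*1000,1), np.round(Q.max(0)*1000))
E
```

```text
top [357.8 417.9]
cover [ 567. -191.   75.] [ 81 140 227] can [ 560. -308.   92.] [215 215 217] relay [547. -78.  29.] [103 100 100] plate [545. 205.   9.] [56 54 55] dock [ 467. -183.   56.] [160 153 147] lamp [592. 116.  66.] [21 20 19] 
cover (array([ 562.1, -190.2]), array([189. ,  92.2]), 4.19) 0.07289592216610974 [ 0.57950787 -0.18807633] 1605
plate 3598 (array([574.9, 180. ]), array([153.2, 229.4]), 3.86) [566.7 191.7  10.8] [657. 299.  17.]
can 249 (array([ 565.5, -313.4]), array([40.1, 38.5]), 67.71) [ 560.2 -307.9   86.8] [ 588. -293.  112.]
relay 415 (array([550.4, -77.9]), array([47.7, 76.2]), 82.28) [548.1 -77.4  29. ] [589. -50.  39.]
dockband 656 (array([ 565.3, -231.5]), array([204.3, 174.1]), 3.86) [ 498.4 -214.8   53. ] [ 664. -141.   60.]
lamp 128 (array([581.8, 112.5]), array([112.7,  54.5]), 35.38) [592.7 118.3  59.7] [612. 167. 145.]
scene [115.5 182.7]
cover [ 595. -195.   74.] [ 77 144 244] can [ 577. -329.   84.] [208 215 221] relay [553. -87.  31.] [114 115 126] plate [542. 147.  12.] [84 87 90] lamp [595. 110. 135.] [119 122 125] 
cover (array([ 564.2, -192.3]), array([188.,  92.]), 5.81) 0.07379267703038916 [ 0.58424934 -0.19349224] 2824
plate 253848 (array([-399.3,  230.2]), array([2504.4, 2160.8]), 15.19) [569.3 -59.2  19.5] [1022. 1578.  666.]
can 747 (array([ 568.2, -315.8]), array([41.3, 40.4]), 81.35) [ 572.9 -325.5   85.2] [ 588. -295.  110.]
relay 585 (array([550.3, -79.1]), array([48. , 76.3]), 82.69) [552.2 -82.7  29.9] [590. -52.  33.]
dockband 1544 (array([ 623.8, -239.9]), array([319.3, 188.6]), 2.18) [ 535.1 -235.    53.5] [ 784. -144.   60.]
lamp 203 (array([592. , 116.2]), array([48. , 35.8]), 32.03) [595.6 114.9  70.8] [619. 140. 146.]
```

jog_arm:
  targets:
    - {"turn":[0,0,-0.12],"linear":[0,0,0],"claw":1}
    - {"turn":[0,0,-0.12],"linear":[0,0,0],"claw":1}
    - {"turn":[0,0,-0.12],"linear":[0,0,0],"claw":1}
    - {"turn":[0,0,-0.12],"linear":[0,0,0],"claw":1}
    - {"turn":[0,0,-0.12],"linear":[0,0,0],"claw":1}
    - {"turn":[0,0,-0.12],"linear":[0,0,0],"claw":1}
    - {"turn":[0,0,-0.12],"linear":[0,0,0],"claw":1}
    - {"turn":[0,0,-0.12],"linear":[0,0,0],"claw":1}
    - {"turn":[0,0,-0.12],"linear":[0,0,0],"claw":1}
    - {"turn":[0,0,-0.12],"linear":[0,0,0],"claw":1}
    - {"turn":[0,0,-0.12],"linear":[0,0,0],"claw":1}
    - {"turn":[0,0,-0.045],"linear":[0,0,0],"claw":1}
    - {"turn":[0,0,0],"linear":[0,0,0],"claw":1}

```text
time_s: 1.18
tcp_pos: [0.1264, -0.4833, 0.2028]
eef_rot: [0.689, 0.725, 0.0, -0.001]
wrist_force: [-0.6, -0.5, -0.3]
finger_gap: -0.0002
grasp_force: 0.0
```

```bash
cat >> h.py <<'E'
def go(t,z=None):
    s=readout.get_state(); M=R.from_quat(s['eef_rot']).as_matrix(); a=np.arctan2(M[1,0],M[0,0])
    print('t',s['time_s'],'tcp',np.round(s['tcp_pos'],4),'yaw',round(a,4),'tilt',np.round(M[:,2],4),'F',np.round(s['wrist_force'],1),'gap',round(s['finger_gap'],4),'q',np.round(s['q'],2))
    if t is not None: print('tool shift',np.round(M.T@(np.array(t)-s['tcp_pos']),4))
E
python3 -c "
from h import *
go([.609,-.26,.2])"
```

```text
t 1.1833 tcp [ 0.1264 -0.4833  0.2028] yaw 1.6214 tilt [-3.0e-04  1.2e-03 -1.0e+00] F [-0.6 -0.5 -0.3] gap -0.0002 q [-1.32  0.24  0.    1.34  0.    0.21]
tool shift [0.1986 0.4933 0.0029]
```

jog_arm:
  targets:
    - {"turn":[0,0,0],"linear":[0.0142,0.0352,0],"claw":1}
    - {"turn":[0,0,0],"linear":[0.0142,0.0352,0],"claw":1}
    - {"turn":[0,0,0],"linear":[0.0142,0.0352,0],"claw":1}
    - {"turn":[0,0,0],"linear":[0.0142,0.0352,0],"claw":1}
    - {"turn":[0,0,0],"linear":[0.0142,0.0352,0],"claw":1}
    - {"turn":[0,0,0],"linear":[0.0142,0.0352,0],"claw":1}
    - {"turn":[0,0,0],"linear":[0.0142,0.0352,0],"claw":1}
    - {"turn":[0,0,0],"linear":[0.0142,0.0352,0],"claw":1}
    - {"turn":[0,0,0],"linear":[0.0142,0.0352,0],"claw":1}
    - {"turn":[0,0,0],"linear":[0.0142,0.0352,0],"claw":1}
    - {"turn":[0,0,0],"linear":[0.0142,0.0352,0],"claw":1}
    - {"turn":[0,0,0],"linear":[0.0142,0.0352,0],"claw":1}
    - {"turn":[0,0,0],"linear":[0.0142,0.0352,0],"claw":1}
    - {"turn":[0,0,0],"linear":[0.0142,0.0352,0],"claw":1}
    - {"turn":[0,0,0],"linear":[0,0,0],"claw":1}
    - {"turn":[0,0,0],"linear":[0,0,0],"claw":1}

```text
time_s: 2.52
tcp_pos: [0.61, -0.2587, 0.201]
eef_rot: [0.688, 0.725, -0.001, -0.001]
wrist_force: [-0.8, -1.2, 0.1]
finger_gap: 0.0002
grasp_force: 0.0
```

```bash
python3 -c "
from h import *
go([.609,-.261,.062])
M=R.from_quat(readout.get_state()['eef_rot']).as_matrix()
c,s=np.array([.484,-.198]),0.08
prev=None
for ph in np.linspace(.08,1.72,15):
    w=46+11+4*np.sin(ph); p=c+np.array([[np.cos(ph),-np.sin(ph)],[np.sin(ph),np.cos(ph)]])@np.array([.12,-w/1000])
    d=None if prev is None else np.round(M.T@np.append(p-prev,0),4)
    print(round(ph,2),np.round(p,3),d); prev=p
"
```

```text
t 2.5167 tcp [ 0.61   -0.2587  0.201 ] yaw 1.6231 tilt [-0.0028  0.0011 -1.    ] F [-0.8 -1.2  0.1] gap 0.0002 q [-0.4   0.59  0.52  1.51 -0.    1.12]
tool shift [-0.0024 -0.0007  0.139 ]
0.08 [ 0.608 -0.246] None
0.2 [ 0.613 -0.231] [0.0141 0.0055 0.    ]
0.31 [ 0.616 -0.216] [0.0147 0.0039 0.    ]
0.43 [ 0.618 -0.201] [0.0151 0.0022 0.    ]
0.55 [ 0.617 -0.186] [0.0153 0.0005 0.    ]
0.67 [ 0.615 -0.171] [ 0.0153 -0.0013  0.    ]
0.78 [ 0.611 -0.156] [ 0.0151 -0.0031  0.    ]
0.9 [ 0.606 -0.141] [ 0.0147 -0.0048  0.    ]
1.02 [ 0.598 -0.128] [ 0.0141 -0.0065  0.    ]
1.13 [ 0.59  -0.115] [ 0.0132 -0.0081  0.    ]
1.25 [ 0.579 -0.103] [ 0.0122 -0.0096  0.    ]
1.37 [ 0.568 -0.093] [ 0.0111 -0.0111  0.    ]
1.49 [ 0.555 -0.084] [ 0.0097 -0.0123  0.    ]
1.6 [ 0.541 -0.076] [ 0.0082 -0.0134  0.    ]
1.72 [ 0.526 -0.07 ] [ 0.0066 -0.0144  0.    ]
```

jog_arm:
  targets:
    - {"turn":[0,0,0],"linear":[-0.002,0,0.035],"claw":1}
    - {"turn":[0,0,0],"linear":[0,0,0.035],"claw":1}
    - {"turn":[0,0,0],"linear":[0,0,0.035],"claw":1}
    - {"turn":[0,0,0],"linear":[0,0,0.033],"claw":1}
    - {"turn":[0,0,0],"linear":[0,0,0],"claw":1}
    - {"turn":[0,0,0],"linear":[0,0,0],"claw":1}

```text
time_s: 3.02
tcp_pos: [0.6059, -0.2625, 0.0637]
eef_rot: [0.69, 0.724, -0.001, -0.003]
wrist_force: [0.1, 0.7, 0.8]
finger_gap: -0.0
grasp_force: 0.0
```

```bash
python3 -c "
from h import *
go([.608,-.246,.062])"
```

```text
t 3.0167 tcp [ 0.6059 -0.2625  0.0637] yaw 1.6188 tilt [-0.0054  0.0021 -1.    ] F [0.1 0.7 0.8] gap -0.0 q [-0.41  0.65  0.26  1.2  -0.    1.11]
tool shift [0.0164 0.0029 0.0017]
```

jog_arm:
  targets:
    - {"turn":[0,0,0],"linear":[0.004,0.001,0],"claw":1}
    - {"turn":[0,0,0],"linear":[0.004,0.001,0],"claw":1}
    - {"turn":[0,0,0],"linear":[0.004,0.001,0],"claw":1}
    - {"turn":[0,0,0],"linear":[0.0045,0,0],"claw":1}
    - {"turn":[0,0,0],"linear":[0.007,0.0028,0],"claw":1}
    - {"turn":[0,0,0],"linear":[0.007,0.0028,0],"claw":1}
    - {"turn":[0,0,0],"linear":[0.0074,0.002,0],"claw":1}
    - {"turn":[0,0,0],"linear":[0.0074,0.002,0],"claw":1}
    - {"turn":[0,0,0],"linear":[0.0075,0.0011,0],"claw":1}
    - {"turn":[0,0,0],"linear":[0.0075,0.0011,0],"claw":1}
    - {"turn":[0,0,0],"linear":[0.0076,0.0003,0],"claw":1}
    - {"turn":[0,0,0],"linear":[0.0076,0.0003,0],"claw":1}
    - {"turn":[0,0,0],"linear":[0.0076,-0.0007,0],"claw":1}
    - {"turn":[0,0,0],"linear":[0.0076,-0.0007,0],"claw":1}
    - {"turn":[0,0,0],"linear":[0.0075,-0.0015,0],"claw":1}
    - {"turn":[0,0,0],"linear":[0.0075,-0.0015,0],"claw":1}
    - {"turn":[0,0,0],"linear":[0.0073,-0.0024,0],"claw":1}
    - {"turn":[0,0,0],"linear":[0.0073,-0.0024,0],"claw":1}
    - {"turn":[0,0,0],"linear":[0,0,0],"claw":1}

```text
time_s: 4.6
tcp_pos: [0.6083, -0.1405, 0.0653]
eef_rot: [0.689, 0.725, -0.0, -0.001]
wrist_force: [-0.2, 1.2, 0.4]
finger_gap: 0.0002
grasp_force: 0.0
```

```bash
python3 - <<'E'
from h import *
go([.598,-.128,.062])
i,d,P=snap('scene','scene2.png');np.savez('scene2.npz',i=i,d=d,P=P)
h=cv2.cvtColor(i,cv2.COLOR_BGR2HSV)
m=comp((h[...,0]<18)&(h[...,1]>150)&(h[...,2]>100)&(d>0)&(P[...,2]>.06)&(P[...,2]<.09)); print(rect(P[m]),m.sum())
E
```

```text
t 4.6 tcp [ 0.6083 -0.1405  0.0653] yaw 1.6222 tilt [-8.e-04  7.e-04 -1.e+00] F [-0.2  1.2  0.4] gap 0.0002 q [-0.23  0.57  0.14  1.14  0.    1.29]
tool shift [ 0.013  -0.0096  0.0033]
(array([ 563.3, -192.5]), array([189.7,  91.7]), 5.38) 2689
```

View pics/scene2.png

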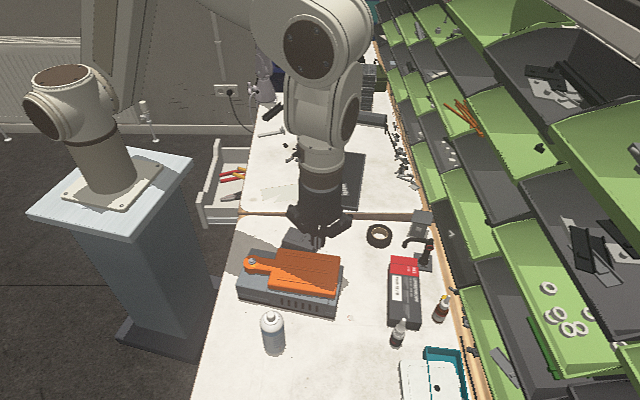

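The cover is unmoved, still over the port at (300,270), and the gripper has its tips at about (312,245), apparently past it. I'll check the tip position against the cover.

```bash
python3 - <<'E'
from h import *
for n in('scene','top'):
    print(n,[proj(n,X) for X in ([.6083,-.1405,.0653],[.6083,-.1405,.12],[.6083,-.1405,.17])])
z=np.load('scene2.npz');P=z['P'];d=z['d'];Z=P[...,2]
m=(d>0)&(np.hypot(P[...,0]-.608,P[...,1]+.14)<.05)&(Z>.03)
for lo in np.arange(.04,.24,.02):
    k=m&(Z>=lo)&(Z<lo+.02); v,u=np.nonzero(k)
    if k.sum(): print(round(lo,2),k.sum(),P[k].mean(0).round(3),u.mean(),v.mean())
i=z['i'];cv2.imwrite('pics/crop1.png',cv2.resize(i[180:330,210:370],None,fx=4,fy=4))
E
```

```text
scene [array([318.2, 254.3]), array([318.8, 237.2]), array([319.5, 219.9])]
top [array([352.5, 181.3]), array([353.9, 175. ]), array([355.2, 168.7])]
0.04 4 [ 0.656 -0.149  0.054] 339.5 266.0
0.06 712 [ 0.61  -0.163  0.074] 316.2738764044944 260.72331460674155
0.08 11 [ 0.604 -0.15   0.098] 315.27272727272725 247.36363636363637
0.1 90 [ 0.607 -0.148  0.11 ] 316.93333333333334 243.38888888888889
0.12 106 [ 0.606 -0.149  0.131] 316.8679245283019 236.3679245283019
0.14 325 [ 0.606 -0.146  0.15 ] 317.4984615384615 229.25846153846155
0.16 321 [ 0.608 -0.151  0.17 ] 317.8816199376947 223.92523364485982
0.18 377 [ 0.612 -0.151  0.19 ] 320.3076923076923 216.70026525198938
0.2 144 [ 0.616 -0.149  0.206] 322.97222222222223 210.40972222222223
0.22 286 [ 0.614 -0.17   0.232] 319.2132867132867 207.993006993007
```

View pics/crop1.png

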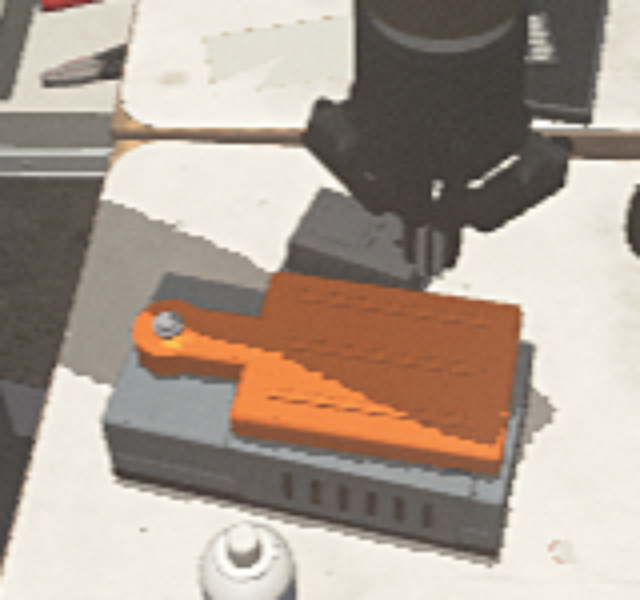

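```bash
python3 - <<'E'
from h import *
z=np.load('scene2.npz');P=z['P'];i=z['i']
for u in (312,316,319,322):
  for v in range(240,256,1): print(u,v,(P[v,u]*1000).round(),i[v,u])
E
```

```text
312 240 [ 596. -147.  116.] [50 58 67]
312 241 [ 596. -147.  112.] [55 60 69]
312 242 [ 596. -146.  108.] [53 57 68]
312 243 [ 597. -149.  108.] [51 59 67]
312 244 [ 596. -148.  104.] [49 53 62]
312 245 [ 596. -147.  100.] [63 69 77]
312 246 [584. -96.  31.] [116 119 122]
312 247 [584. -99.  31.] [113 115 121]
312 248 [584. -99.  28.] [102 104 108]
312 249 [ 585. -100.   26.] [ 89  93 100]
312 250 [585. -99.  21.] [72 75 83]
312 251 [ 585. -102.   20.] [79 78 81]
312 252 [ 596. -144.   73.] [ 59  79 108]
312 253 [ 597. -146.   73.] [ 57  95 169]
312 254 [ 597. -149.   74.] [ 59  95 163]
312 255 [ 598. -152.   73.] [ 60  95 164]
316 240 [ 605. -150.  121.] [88 90 96]
316 241 [ 605. -151.  120.] [81 82 88]
316 242 [ 605. -151.  117.] [77 82 87]
316 243 [ 605. -151.  114.] [79 82 90]
316 244 [ 605. -151.  111.] [79 82 88]
316 245 [ 606. -151.  108.] [79 83 91]
316 246 [ 605. -151.  104.] [75 78 81]
316 247 [ 606. -152.  102.] [77 82 89]
316 248 [ 606. -151.   98.] [83 88 95]
316 249 [590. -83.   6.] [ 93  95 102]
316 250 [591. -85.   6.] [88 91 96]
316 251 [591. -89.   7.] [87 87 93]
31
[... 752 characters left out ...]
. -146.   74.] [ 46  81 156]
319 255 [ 612. -148.   74.] [ 59  93 160]
322 240 [ 616. -147.  122.] [59 65 74]
322 241 [ 616. -146.  117.] [57 61 71]
322 242 [ 616. -145.  113.] [63 68 76]
322 243 [ 616. -147.  112.] [61 64 74]
322 244 [ 617. -148.  110.] [54 55 64]
322 245 [ 617. -146.  106.] [47 51 57]
322 246 [ 617. -146.  103.] [36 38 48]
322 247 [601. -69.   0.] [156 166 173]
322 248 [602. -73.   1.] [239 247 253]
322 249 [602. -74.  -0.] [228 238 244]
322 250 [603. -79.   2.] [223 233 239]
322 251 [603. -79.  -2.] [226 234 239]
322 252 [604. -81.  -2.] [236 244 245]
322 253 [605. -85.  -1.] [189 212 227]
322 254 [ 617. -143.   73.] [ 45  77 149]
322 255 [ 618. -148.   75.] [ 56  91 161]
```

```bash
python3 - <<'E'
from h import *
i,d,P=snap('top','top2.png')
z=np.load('scene2.npz')
for n,P,d in(('top',P,d),('scene',z['P'],z['d'])):
    X,Y,Z=P[...,0]-.607,P[...,1]+.140,P[...,2]
    for a,b in((-.05,-.035),(-.035,-.025),(-.025,-.015),(-.015,-.005)):
        m=(d>0)&(abs(X)<.03)&(Y>a)&(Y<b)&(Z>.085)&(Z<.4)
        if m.sum(): print(n,a,b,m.sum(),np.percentile(Z[m],[0,3,20,50,100]).round(3))
E
```

```text
scene -0.05 -0.035 1107 [0.222 0.229 0.256 0.339 0.4  ]
scene -0.035 -0.025 1704 [0.222 0.231 0.267 0.315 0.4  ]
scene -0.025 -0.015 608 [0.143 0.161 0.183 0.27  0.372]
scene -0.015 -0.005 570 [0.096 0.102 0.124 0.149 0.36 ]
```

The depth shows the real fingertips at z≈0.097 while the readout says 0.065. The whole tool sits about 31 mm higher than reported, so it passed over the cover. I'll go back, descend by a corrected amount and check with the camera.

jog_arm:
  targets:
    - {"turn":[0,0,0],"linear":[-0.03,0.001,0],"claw":1}
    - {"turn":[0,0,0],"linear":[-0.03,0.001,0],"claw":1}
    - {"turn":[0,0,0],"linear":[-0.03,0.001,0],"claw":1}
    - {"turn":[0,0,0],"linear":[-0.031,0.001,0],"claw":1}
    - {"turn":[0,0,0],"linear":[0,0,0],"claw":1}
    - {"turn":[0,0,0],"linear":[0,0,0.012],"claw":1}
    - {"turn":[0,0,0],"linear":[0,0,0.012],"claw":1}
    - {"turn":[0,0,0],"linear":[0,0,0],"claw":1}
    - {"turn":[0,0,0],"linear":[0,0,0],"claw":1}

```text
time_s: 5.45
tcp_pos: [0.6178, -0.262, 0.0397]
eef_rot: [0.689, 0.725, -0.001, -0.002]
wrist_force: [1.2, -0.3, 0.8]
finger_gap: -0.0001
grasp_force: 0.0
```

```bash
cat >> h.py <<'E'
def tip(name=None,rad=.03,zlo=.0,n='scene'):
    # dark gripper pixels near the tool axis: lowest z
    s=readout.get_state(); t=s['tcp_pos']; i,d,P=snap(n,name)
    m=(d>0)&(np.hypot(P[...,0]-t[0],P[...,1]-t[1])<rad)&(P[...,2]>zlo)&(i.max(2)<125)&(P[...,2]<.3)
    h=cv2.cvtColor(i,cv2.COLOR_BGR2HSV); m&=~((h[...,0]<18)&(h[...,1]>140))
    Z=P[m][:,2]; k=np.percentile(Z,[0,1,3,6]); b=P[m&(P[...,2]<k[0]+.03)]
    print('tip z',k.round(4),'n',len(b),'x',np.percentile(b[:,0],[2,98]).round(4),'y',np.percentile(b[:,1],[2,98]).round(4)); return i,d,P
E
python3 - <<'E'
from h import *
go([.608,-.262,.034]); tip('s3.png',zlo=.01)
E
```

```text
t 5.45 tcp [ 0.6178 -0.262   0.0397] yaw 1.6211 tilt [-0.0032  0.0013 -1.    ] F [ 1.2 -0.3  0.8] gap -0.0001 q [-0.4   0.68  0.27  1.16 -0.    1.12]
tool shift [ 0.0004 -0.0098  0.0057]
tip z [0.01   0.0116 0.0156 0.0225] n 94 x [0.5961 0.6386] y [-0.2437 -0.2403]
```

```bash
cat >> h.py <<'E'
def tip2(n='scene',rx=.022,ry=.015,zlo=.02):
    s=readout.get_state(); t=s['tcp_pos']; i,d,P=snap(n)
    m=(d>0)&(abs(P[...,0]-t[0])<rx)&(abs(P[...,1]-t[1])<ry)&(P[...,2]>zlo)&(P[...,2]<.3)
    Q=P[m]; print(n,len(Q)); 
    if len(Q): k=np.percentile(Q[:,2],[0,2,4]); b=Q[Q[:,2]<k[0]+.03]; print('z',k.round(4),'x',np.percentile(b[:,0],[2,98]).round(4),'y',np.percentile(b[:,1],[2,98]).round(4))
E
python3 -c "
from h import *
tip2()"
```

```text
scene 384
z [0.0703 0.0755 0.0775] x [0.603  0.6298] y [-0.2736 -0.2609]
```

jog_arm:
  targets:
    - {"turn":[0,0,0],"linear":[0,-0.006,0.004],"claw":1}
    - {"turn":[0,0,0],"linear":[0,-0.005,0.004],"claw":1}
    - {"turn":[0,0,0],"linear":[0,0,0],"claw":1}
    - {"turn":[0,0,0],"linear":[0.004,0.001,0],"claw":1}
    - {"turn":[0,0,0],"linear":[0.004,0.001,0],"claw":1}
    - {"turn":[0,0,0],"linear":[0.004,0.001,0],"claw":1}
    - {"turn":[0,0,0],"linear":[0.0045,0,0],"claw":1}
    - {"turn":[0,0,0],"linear":[0.007,0.0028,0],"claw":1}
    - {"turn":[0,0,0],"linear":[0.007,0.0028,0],"claw":1}
    - {"turn":[0,0,0],"linear":[0.0074,0.002,0],"claw":1}
    - {"turn":[0,0,0],"linear":[0.0074,0.002,0],"claw":1}
    - {"turn":[0,0,0],"linear":[0,0,0],"claw":1}

```text
time_s: 6.55
tcp_pos: [0.619, -0.2152, 0.0333]
eef_rot: [0.688, 0.725, 0.0, -0.0]
wrist_force: [-0.5, 0.1, -1.0]
finger_gap: 0.0001
grasp_force: 0.0
```

```bash
cat >> h.py <<'E'
def cover(n='scene',name=None):
    i,d,P=snap(n,name); h=cv2.cvtColor(i,cv2.COLOR_BGR2HSV)
    m=comp((h[...,0]<18)&(h[...,1]>150)&(h[...,2]>80)&(d>0)&(P[...,2]>.06)&(P[...,2]<.09)); print('cover',n,rect(P[m]),m.sum()); return i,d,P
E
python3 - <<'E'
from h import *
go([.616,-.216,.0325]); cover()
E
```

```text
t 6.55 tcp [ 0.619  -0.2152  0.0333] yaw 1.623 tilt [ 2.e-04  1.e-03 -1.e+00] F [-0.5  0.1 -1. ] gap 0.0001 q [-0.34  0.66  0.2   1.11  0.    1.18]
tool shift [-0.0006 -0.003   0.0008]
cover scene (array([ 526.8, -196.1]), array([104.2, 100.4]), 33.53) 835
```

jog_arm:
  targets:
    - {"turn":[0,0,0],"linear":[0.0075,0,0],"claw":1}
    - {"turn":[0,0,0],"linear":[0.0075,0,0],"claw":1}
    - {"turn":[0,0,0],"linear":[0.0076,0,0],"claw":1}
    - {"turn":[0,0,0],"linear":[0.0076,0,0],"claw":1}
    - {"turn":[0,0,0],"linear":[0.0076,-0.0007,0],"claw":1}
    - {"turn":[0,0,0],"linear":[0.0076,-0.0007,0],"claw":1}
    - {"turn":[0,0,0],"linear":[0.0075,-0.0015,0],"claw":1}
    - {"turn":[0,0,0],"linear":[0.0075,-0.0015,0],"claw":1}
    - {"turn":[0,0,0],"linear":[0.0073,-0.0024,0],"claw":1}
    - {"turn":[0,0,0],"linear":[0.0073,-0.0024,0],"claw":1}
    - {"turn":[0,0,0],"linear":[0.007,-0.0033,0],"claw":1}
    - {"turn":[0,0,0],"linear":[0.007,-0.0033,0],"claw":1}
    - {"turn":[0,0,0],"linear":[0.0066,-0.004,0],"claw":1}
    - {"turn":[0,0,0],"linear":[0.0066,-0.004,0],"claw":1}
    - {"turn":[0,0,0],"linear":[0,0,0],"claw":1}

```text
time_s: 7.85
tcp_pos: [0.5883, -0.1149, 0.0333]
eef_rot: [0.689, 0.725, -0.0, -0.001]
wrist_force: [0.3, -0.5, -0.9]
finger_gap: -0.0001
grasp_force: 0.0
```

```bash
python3 - <<'E'
from h import *
go([.59,-.115,.0325]); cover(name='s4.png'); cover('top')
E
```

```text
t 7.85 tcp [ 0.5883 -0.1149  0.0333] yaw 1.6221 tilt [-0.0013  0.0012 -1.    ] F [ 0.3 -0.5 -0.9] gap -0.0001 q [-0.19  0.55  0.02  1.03  0.    1.33]
tool shift [-0.0002  0.0017  0.0008]
cover scene (array([ 509. , -145.6]), array([151.7,  89.1]), 68.64) 1527
cover top (array([542.3, -52.7]), array([38.6, 92.6]), 75.92) 393
```

View pics/s4.png

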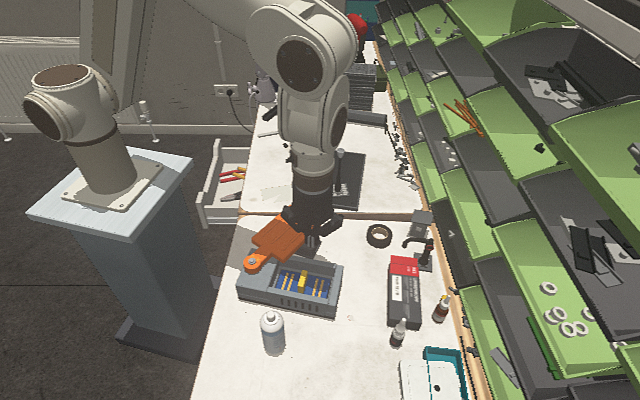

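The cover now lies turned about 70–75° at (275,240), and the port is visible with the yellow fin at (303,281). I'll measure the dock's yaw and the fin before finishing the push.

```bash
python3 - <<'E'
from h import *
i,d,P=snap('scene'); X,Y,Z=P[...,0],P[...,1],P[...,2]
m=(d>0)&(Z>.048)&(Z<.059)&(X>.44)&(X<.70)&(Y>-.29)&(Y<-.12)
h=cv2.cvtColor(i,cv2.COLOR_BGR2HSV); org=(h[...,0]<18)&(h[...,1]>120)
m=m&~org; m[:240]&=True
m=comp(cv2.dilate(m.astype(np.uint8),np.ones((3,3)))>0)&m
Q=P[m]; print('docktop',rect(Q),len(Q),np.median(Q[:,2]))
y=(h[...,0]>20)&(h[...,0]<35)&(h[...,1]>120)&(d>0)&(X>.5)&(X<.68)&(Y>-.26)&(Y<-.12)
y2=y&(Z>.042); print('fin',y.sum(),y2.sum(),rect(P[y2]),np.percentile(P[y2][:,2],[5,50,95]),P[y2].mean(0))
b=(h[...,0]>95)&(h[...,0]<130)&(h[...,1]>120)&(d>0)&(X>.5)&(X<.7)&(Y>-.26)&(Y<-.12)
print('blue',b.sum(),rect(P[b]),np.median(P[b],0))
yy=P[y][:,2]; print(np.histogram(yy,bins=[0,.02,.03,.036,.042,.048,.054,.06])[0])
E
```

```text
docktop (array([ 564. , -195.8]), array([200.9,  98.5]), 1.75) 1875 0.05348076612008075
fin 144 103 (array([ 589.2, -195.9]), array([10.7, 39.5]), 2.73) [0.04444424 0.05132387 0.05324075] [ 0.58981102 -0.19714126  0.05077774]
blue 203 (array([ 589.4, -197.9]), array([102.4,  32.9]), 2.6) [ 0.57178241 -0.20292201  0.02576275]
[ 0 25  6 10 12 90  1]
```

jog_arm:
  targets:
    - {"turn":[0,0,0],"linear":[0.0061,-0.0045,0],"claw":1}
    - {"turn":[0,0,0],"linear":[0.0061,-0.0045,0],"claw":1}
    - {"turn":[0,0,0],"linear":[0.0056,-0.0053,0],"claw":1}
    - {"turn":[0,0,0],"linear":[0.0056,-0.0053,0],"claw":1}
    - {"turn":[0,0,0],"linear":[0.0049,-0.006,0],"claw":1}
    - {"turn":[0,0,0],"linear":[0.0049,-0.006,0],"claw":1}
    - {"turn":[0,0,0],"linear":[0.0041,-0.0067,0],"claw":1}
    - {"turn":[0,0,0],"linear":[0.0041,-0.0067,0],"claw":1}
    - {"turn":[0,0,0],"linear":[0.0035,-0.0071,0],"claw":1}
    - {"turn":[0,0,0],"linear":[0,0,0],"claw":1}
    - {"turn":[0,0,0],"linear":[0,0,0],"claw":1}

```text
time_s: 8.92
tcp_pos: [0.5344, -0.0739, 0.0333]
eef_rot: [0.689, 0.725, -0.0, -0.0]
wrist_force: [-0.8, -0.1, -0.4]
finger_gap: -0.0
grasp_force: 0.0
```

```bash
python3 - <<'E'
from h import *
go([.534,-.073,.0325]); cover(); cover('top')
E
```

```text
t 8.9167 tcp [ 0.5344 -0.0739  0.0333] yaw 1.6211 tilt [-9.e-04  4.e-04 -1.e+00] F [-0.8 -0.1 -0.4] gap -0.0 q [-0.14  0.45 -0.16  0.96  0.    1.38]
tool shift [ 0.001  -0.0003  0.0008]
cover scene (array([ 477.2, -121.3]), array([ 89.7, 191.4]), 6.38) 2020
cover top (array([497.1, -24.4]), array([ 3.7, 18.6]), 87.6) 12
```

jog_arm:
  targets:
    - {"turn":[0,0,0],"linear":[0,0.01,0],"claw":1}
    - {"turn":[0,0,0],"linear":[0,0.01,0],"claw":1}
    - {"turn":[0,0,0],"linear":[0,0,-0.02],"claw":1}
    - {"turn":[0,0,0],"linear":[0,0,-0.03],"claw":0.5}
    - {"turn":[0,0,0],"linear":[0,0,-0.02],"claw":-0.3}
    - {"turn":[0,0,0],"linear":[-0.031,0.0073,0],"claw":-0.3}
    - {"turn":[0,0,0],"linear":[-0.031,0.0073,0],"claw":-0.3}
    - {"turn":[0,0,0],"linear":[-0.031,0.0073,0],"claw":-0.3}
    - {"turn":[0,0,0],"linear":[-0.031,0.0073,0],"claw":-0.3}
    - {"turn":[0,0,0],"linear":[0,0,0],"claw":-0.3}
    - {"turn":[0,0,0],"linear":[0,0,0],"claw":-0.3}
    - {"turn":[0,0,0],"linear":[0,0,0],"claw":-0.3}

```text
time_s: 10.02
tcp_pos: [0.5901, -0.1956, 0.1027]
eef_rot: [0.689, 0.724, -0.0, -0.001]
wrist_force: [0.0, 0.6, -0.7]
finger_gap: 0.0556
grasp_force: 0.0
```

```bash
cat >> h.py <<'E'
def grip(n='scene'):
    s=readout.get_state(); t=s['tcp_pos']; i,d,P=snap(n)
    m=(d>0)&(abs(P[...,0]-t[0])<.06)&(abs(P[...,1]-t[1])<.02)&(P[...,2]>t[2]+.015)&(P[...,2]<.3)
    Q=P[m];k=np.percentile(Q[:,2],[0,1,3]); b=Q[Q[:,2]<k[0]+.02]; print(n,'z',k.round(4),'x',np.percentile(b[:,0],[2,50,98]).round(4),'y',np.percentile(b[:,1],[2,50,98]).round(4),'n',len(b))
def fin(n,zlo=.042,zhi=.06,c=(.59,-.196),rad=.07):
    i,d,P=snap(n); h=cv2.cvtColor(i,cv2.COLOR_BGR2HSV)
    y=(h[...,0]>20)&(h[...,0]<35)&(h[...,1]>110)&(d>0)&(np.hypot(P[...,0]-c[0],P[...,1]-c[1])<rad)&(P[...,2]>zlo)&(P[...,2]<zhi)
    print('fin',n,y.sum(),rect(P[y]) if y.sum() else '',P[y][:,2].mean() if y.sum() else '')
E
python3 - <<'E'
from h import *
go([.5905,-.1955,-.001]); cover(); cover('top'); fin('scene'); fin('top'); grip(); 
E
```

```text
t 10.0167 tcp [ 0.5901 -0.1956  0.1027] yaw 1.6201 tilt [-1.3e-03  9.0e-04 -1.0e+00] F [ 0.   0.6 -0.7] gap 0.0556 q [-0.32  0.54  0.18  1.22  0.    1.2 ]
tool shift [-0.      0.0005  0.1037]
cover scene (array([ 460.3, -121.7]), array([ 81.6, 193. ]), 33.04) 1404
cover top (array([472.3, -91. ]), array([ 90.4, 129.6]), 6.18) 1398
fin scene 107 (array([ 589.4, -195.9]), array([10.7, 41.4]), 3.07) 0.05071778694840457
fin top 15 (array([ 588. , -179.1]), array([ 6.4, 11.2]), 76.23) 0.04913157093887903
scene z [0.1347 0.1425 0.149 ] x [0.5486 0.5606 0.6289] y [-0.2075 -0.2027 -0.1893] n 100
```

jog_arm:
  targets:
    - {"turn":[0,0,0],"linear":[0,0.0005,0.02],"claw":-0.3}
    - {"turn":[0,0,0],"linear":[0,0,0.02],"claw":-0.3}
    - {"turn":[0,0,0],"linear":[0,0,0.02],"claw":-0.3}
    - {"turn":[0,0,0],"linear":[0,0,0.015],"claw":-0.3}
    - {"turn":[0,0,0],"linear":[0,0,0.01],"claw":-0.3}
    - {"turn":[0,0,0],"linear":[0,0,0.008],"claw":-0.3}
    - {"turn":[0,0,0],"linear":[0,0,0],"claw":-0.3}
    - {"turn":[0,0,0],"linear":[0,0,0],"claw":-0.3}

```text
time_s: 10.93
tcp_pos: [0.5913, -0.1954, 0.0105]
eef_rot: [0.689, 0.725, 0.0, 0.0]
wrist_force: [0.2, -0.4, -0.2]
finger_gap: 0.0555
grasp_force: 0.0
```

```bash
python3 - <<'E'
from h import *
go([.5905,-.1955,-.001]); i,d,P=snap('scene'); cv2.imwrite('pics/crop2.png',cv2.resize(i[180:330,220:380],None,fx=4,fy=4))
E
```

```text
t 10.9333 tcp [ 0.5913 -0.1954  0.0105] yaw 1.6212 tilt [ 1.e-04 -0.e+00 -1.e+00] F [ 0.2 -0.4 -0.2] gap 0.0555 q [-0.32  0.62  0.06  1.02  0.    1.2 ]
tool shift [-0.     -0.0008  0.0115]
```

View pics/crop2.png

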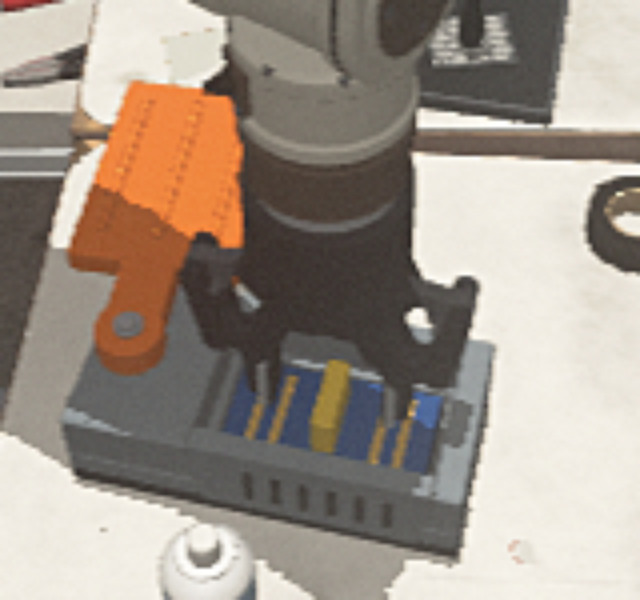

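The fingers straddle the yellow fin at crop (330,405), well centred, and the cover is clear of the port. I'll go 10 mm lower and close.

jog_arm:
  targets:
    - {"turn":[0,0,0],"linear":[0,-0.0007,0.005],"claw":-0.3}
    - {"turn":[0,0,0],"linear":[0,0,0.005],"claw":-0.3}
    - {"turn":[0,0,0],"linear":[0,0,0],"claw":-0.3}
    - {"turn":[0,0,0],"linear":[0,0,0],"claw":0.2}
    - {"turn":[0,0,0],"linear":[0,0,0],"claw":0.5}
    - {"turn":[0,0,0],"linear":[0,0,0],"claw":1}
    - {"turn":[0,0,0],"linear":[0,0,0],"claw":1}
    - {"turn":[0,0,0],"linear":[0,0,0],"claw":1}
    - {"turn":[0,0,0],"linear":[0,0,0],"claw":1}
    - {"turn":[0,0,0],"linear":[0,0,0],"claw":1}

```text
time_s: 11.82
tcp_pos: [0.5908, -0.1958, 0.0007]
eef_rot: [0.689, 0.725, 0.0, 0.0]
wrist_force: [-0.4, -0.3, 2.2]
finger_gap: 0.0106
grasp_force: 60.9
```

```bash
python3 - <<'E'
from h import *
go([.5905,-.1955,-.001]); print(readout.get_state()['grasp_force'])
for n in('scene','top'):
    z=np.load(n+'1.npz');P=z['P'];i=z['i'];d=z['d']
    m=(d>0)&(P[...,2]>.006)&(P[...,2]<.016)&(i.max(2)<100)&(P[...,0]>.45)&(P[...,0]<.72)&(P[...,1]>.03)&(P[...,1]<.33)
    m=comp(m); print(n,rect(P[m]),m.sum())
    m=(d>0)&(P[...,2]>.02)&(P[...,2]<.145)&(np.hypot(P[...,0]-.59,P[...,1]-.115)<.06); print('lamp',P[m].min(0),P[m].max(0))
E
```

```text
t 11.8167 tcp [ 0.5908 -0.1958  0.0007] yaw 1.6208 tilt [ 8.e-04 -3.e-04 -1.e+00] F [-0.4 -0.3  2.2] gap 0.0106 q [-0.32  0.63  0.05  0.99 -0.    1.2 ]
tool shift [ 0.0004 -0.0003  0.0017]
60.93217849731445
scene (array([575.9, 186.2]), array([150.6, 240.9]), 3.86) 2458
lamp [0.58656004 0.10776092 0.02016764] [0.60373745 0.12953265 0.14499311]
top (array([574.6, 179.9]), array([153.9, 231.2]), 3.77) 3552
lamp [0.57341866 0.08885229 0.02022672] [0.61204442 0.13806006 0.14491975]
```

jog_arm:
  targets:
    - {"turn":[0,0,0],"linear":[0,0,-0.004],"claw":1}
    - {"turn":[0,0,0],"linear":[0,0,-0.005],"claw":1}
    - {"turn":[0,0,0],"linear":[0,0,-0.005],"claw":1}
    - {"turn":[0,0,0],"linear":[0,0,-0.006],"claw":1}
    - {"turn":[0,0,0],"linear":[0,0,-0.01],"claw":1}
    - {"turn":[0,0,0],"linear":[0,0,-0.01],"claw":1}
    - {"turn":[0,0,0],"linear":[0,0,-0.01],"claw":1}
    - {"turn":[0,0,0],"linear":[0,0,-0.01],"claw":1}
    - {"turn":[0,0,0],"linear":[0,0,-0.02],"claw":1}
    - {"turn":[0,0,0],"linear":[0,0,-0.02],"claw":1}
    - {"turn":[0,0,0],"linear":[0,0,-0.02],"claw":1}
    - {"turn":[0,0,0],"linear":[0,0,-0.02],"claw":1}
    - {"turn":[0,0,0],"linear":[0,0,-0.02],"claw":1}
    - {"turn":[0,0,0],"linear":[0,0,-0.02],"claw":1}
    - {"turn":[0,0,0],"linear":[0,0,-0.01],"claw":1}
    - {"turn":[0,0,0],"linear":[0,0,0],"claw":1}

```text
time_s: 13.15
tcp_pos: [0.5922, -0.1963, 0.1943]
eef_rot: [0.689, 0.725, 0.001, 0.003]
wrist_force: [0.8, -0.2, -0.7]
finger_gap: 0.011
grasp_force: 60.5
```

```bash
python3 - <<'E'
from h import *
go([.572,.24,.19]); i,d,P=snap('scene','s5.png')
h=cv2.cvtColor(i,cv2.COLOR_BGR2HSV)
b=comp((h[...,0]>95)&(h[...,0]<130)&(h[...,1]>110)&(d>0)&(P[...,0]>.5)&(P[...,0]<.7)&(P[...,1]>-.26)&(P[...,1]<-.1)&(P[...,2]>.1))
Q=P[b]; print(len(Q),rect(Q),np.percentile(Q[:,2],[1,5,50,95,99]).round(4)); cover('top')
E
```

```text
t 13.15 tcp [ 0.5922 -0.1963  0.1943] yaw 1.6208 tilt [ 0.0064 -0.0021 -1.    ] F [ 0.8 -0.2 -0.7] gap 0.011 q [-0.32  0.49  0.35  1.42 -0.    1.2 ]
tool shift [0.4367 0.0016 0.0032]
83 (array([ 623.2, -175.7]), array([19.3, 37.1]), 88.83) [0.2148 0.2178 0.2194 0.2207 0.221 ]
cover top (array([472.3, -92.7]), array([ 90.6, 132.9]), 6.48) 1450
```

View pics/s5.png

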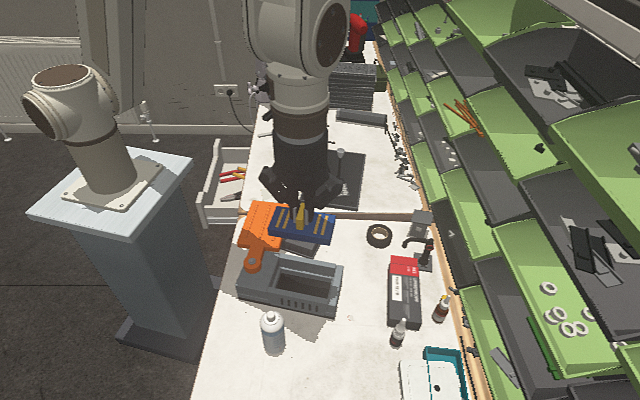

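The module is out, held at (300,222), and the port is empty. The cover stays aside at (262,240). I'll carry it over to the free half of the plate, well above the lamp.

jog_arm:
  targets:
    - {"turn":[0,0,0],"linear":[0.015,0,0],"claw":1}
    - {"turn":[0,0,0],"linear":[0.025,0,0],"claw":1}
    - {"turn":[0,0,0],"linear":[0.03,0,0],"claw":1}
    - {"turn":[0,0,0],"linear":[0.03,0,0],"claw":1}
    - {"turn":[0,0,0],"linear":[0.03,0,0],"claw":1}
    - {"turn":[0,0,0],"linear":[0.03,0,0],"claw":1}
    - {"turn":[0,0,0],"linear":[0.03,0,0],"claw":1}
    - {"turn":[0,0,0],"linear":[0.03,0,0],"claw":1}
    - {"turn":[0,0,0],"linear":[0.03,0,0],"claw":1}
    - {"turn":[0,0,0],"linear":[0.03,0,0],"claw":1}
    - {"turn":[0,0,0],"linear":[0.03,0,0],"claw":1}
    - {"turn":[0,0,0],"linear":[0.03,0,0],"claw":1}
    - {"turn":[0,0,0],"linear":[0.03,0,0],"claw":1}
    - {"turn":[0,0,0],"linear":[0.03,0,0],"claw":1}
    - {"turn":[0,0,0],"linear":[0.023,0.0015,0],"claw":1}
    - {"turn":[0,0,0],"linear":[0.014,0,0],"claw":1}
    - {"turn":[0,0,0],"linear":[0,0,0],"claw":1}
    - {"turn":[0,0,0],"linear":[0,0,0],"claw":1}

```text
time_s: 14.75
tcp_pos: [0.569, 0.2412, 0.1889]
eef_rot: [0.689, 0.725, -0.001, -0.0]
wrist_force: [-0.1, 0.3, -1.6]
finger_gap: 0.0112
grasp_force: 60.5
```

```bash
python3 - <<'E'
from h import *
go([.572,.24,.04]); i,d,P=snap('scene','s6.png')
h=cv2.cvtColor(i,cv2.COLOR_BGR2HSV)
b=comp((h[...,0]>95)&(h[...,0]<130)&(h[...,1]>110)&(d>0)&(P[...,0]>.45)&(P[...,0]<.7)&(P[...,1]>.1)&(P[...,1]<.4)&(P[...,2]>.1))
Q=P[b]; print(len(Q),rect(Q),np.percentile(Q[:,2],[1,5,50,95,99]).round(4))
E
```

```text
t 14.75 tcp [0.569  0.2412 0.1889] yaw 1.6224 tilt [-0.0024 -0.0016 -1.    ] F [-0.1  0.3 -1.6] gap 0.0112 q [ 0.4   0.49  0.33  1.41 -0.    1.92]
tool shift [-0.0011  0.0033  0.1489]
11 (array([519.8, 256.2]), array([13.3,  8. ]), 87.57) [0.2137 0.2139 0.2147 0.2152 0.2152]
```

View pics/s6.png

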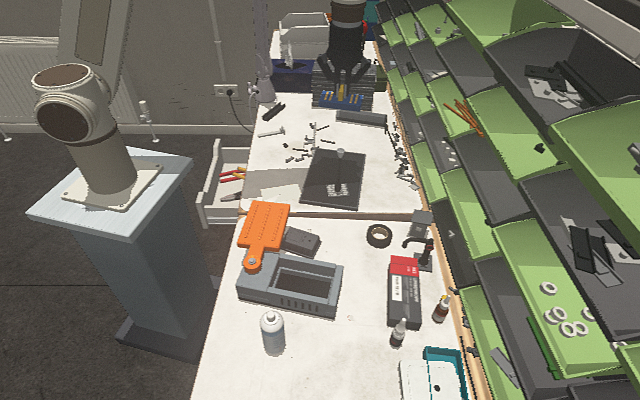

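The module hangs at about (338,98) in the image, above the plate's free half. The lamp at (338,175) is untouched and the cover is still aside at (265,225). Lowering to just above the plate.

jog_arm:
  targets:
    - {"turn":[0,0,0],"linear":[-0.001,0.003,0.015],"claw":1}
    - {"turn":[0,0,0],"linear":[0,0,0.025],"claw":1}
    - {"turn":[0,0,0],"linear":[0,0,0.025],"claw":1}
    - {"turn":[0,0,0],"linear":[0,0,0.025],"claw":1}
    - {"turn":[0,0,0],"linear":[0,0,0.025],"claw":1}
    - {"turn":[0,0,0],"linear":[0,0,0.02],"claw":1}
    - {"turn":[0,0,0],"linear":[0,0,0.015],"claw":1}
    - {"turn":[0,0,0],"linear":[0,0,0.012],"claw":1}
    - {"turn":[0,0,0],"linear":[0,0,0.008],"claw":1}
    - {"turn":[0,0,0],"linear":[0,0,0.005],"claw":1}
    - {"turn":[0,0,0],"linear":[0,0,0],"claw":1}
    - {"turn":[0,0,0],"linear":[0,0,0],"claw":1}
    - {"turn":[0,0,0],"linear":[0,0,0],"claw":1}

```text
time_s: 15.88
tcp_pos: [0.574, 0.2401, 0.0164]
eef_rot: [0.689, 0.724, 0.001, 0.0]
wrist_force: [1.0, 0.5, -1.4]
finger_gap: 0.0108
grasp_force: 60.5
```

```bash
cat >> h.py <<'E'
def blue(n='scene',name=None):
    i,d,P=snap(n,name); h=cv2.cvtColor(i,cv2.COLOR_BGR2HSV)
    b=(h[...,0]>95)&(h[...,0]<130)&(h[...,1]>110)&(d>0)&(P[...,0]>.48)&(P[...,0]<.68)&(P[...,1]>.15)&(P[...,1]<.33)&(P[...,2]>.005)&(P[...,2]<.08)
    Q=P[b]; print(n,len(Q)); print(rect(Q),np.percentile(Q[:,2],[1,5,50,75,95,99]).round(4)) if len(Q) else 0
    return i
E
python3 - <<'E'
from h import *
go([.572,.24,.0035]); blue(); blue('top')
E
```

```text
t 15.8833 tcp [0.574  0.2401 0.0164] yaw 1.6204 tilt [ 1.8e-03  7.0e-04 -1.0e+00] F [ 1.   0.5 -1.4] gap 0.0108 q [ 0.4   0.61  0.06  1.02 -0.    1.92]
tool shift [ 0.     -0.002   0.0129]
scene 33
(array([571.1, 245.7]), array([102. ,  39.8]), 1.5) [0.039  0.0394 0.0417 0.0431 0.044  0.0445]
top 0
```

jog_arm:
  targets:
    - {"turn":[0,0,0],"linear":[0,0,0.004],"claw":1}
    - {"turn":[0,0,0],"linear":[0,0,0.003],"claw":1}
    - {"turn":[0,0,0],"linear":[0,0,0.002],"claw":1}
    - {"turn":[0,0,0],"linear":[0,0,0.001],"claw":1}
    - {"turn":[0,0,0],"linear":[0,0,0],"claw":1}
    - {"turn":[0,0,0],"linear":[0,0,0],"claw":1}

```text
time_s: 16.48
tcp_pos: [0.573, 0.24, 0.0051]
eef_rot: [0.689, 0.725, -0.0, -0.0]
wrist_force: [0.3, 0.9, -1.7]
finger_gap: 0.0106
grasp_force: 60.5
```

jog_arm:
  targets:
    - {"turn":[0,0,0],"linear":[0,0,0.001],"claw":1}
    - {"turn":[0,0,0],"linear":[0,0,0],"claw":1}
    - {"turn":[0,0,0],"linear":[0,0,0],"claw":1}

```text
time_s: 16.73
tcp_pos: [0.5731, 0.24, 0.0043]
eef_rot: [0.689, 0.725, -0.0, -0.0]
wrist_force: [0.1, 0.0, -0.7]
finger_gap: 0.0105
grasp_force: 60.5
```

```bash
python3 - <<'E'
from h import *
go([.572,.24,.0035]); blue()
E
```

```text
t 16.7333 tcp [0.5731 0.24   0.0043] yaw 1.6208 tilt [-0. -0. -1.] F [ 0.1  0.  -0.7] gap 0.0105 q [ 0.4   0.62  0.05  1.   -0.    1.92]
tool shift [ 0.0001 -0.0011  0.0008]
scene 40
(array([571.5, 246.1]), array([101.4,  40.5]), 1.75) [0.0278 0.0285 0.0302 0.031  0.0323 0.0325]
```

jog_arm:
  targets:
    - {"turn":[0,0,0],"linear":[0,0,0.0005],"claw":1}
    - {"turn":[0,0,0],"linear":[0,0,0.0005],"claw":1}
    - {"turn":[0,0,0],"linear":[0,0,0],"claw":1}
    - {"turn":[0,0,0],"linear":[0,0,0],"claw":1}

```text
time_s: 17.12
tcp_pos: [0.5732, 0.2401, 0.0037]
eef_rot: [0.689, 0.725, 0.0, 0.0]
wrist_force: [-0.8, -0.5, 1.6]
finger_gap: 0.0112
grasp_force: 60.8
```

jog_arm:
  targets:
    - {"turn":[0,0,0],"linear":[0,0,0.0005],"claw":1}
    - {"turn":[0,0,0],"linear":[0,0,0],"claw":1}
    - {"turn":[0,0,0],"linear":[0,0,0],"claw":1}

```text
time_s: 17.37
tcp_pos: [0.5733, 0.2401, 0.0037]
eef_rot: [0.689, 0.725, 0.0, 0.0]
wrist_force: [-1.7, -1.1, 5.7]
finger_gap: 0.0107
grasp_force: 61.4
```

Contact is made at about 6 N. Now I'll let go and rise straight up.

jog_arm:
  targets:
    - {"turn":[0,0,0],"linear":[0,0,-0.0005],"claw":1}
    - {"turn":[0,0,0],"linear":[0,0,0],"claw":0.5}
    - {"turn":[0,0,0],"linear":[0,0,0],"claw":0.1}
    - {"turn":[0,0,0],"linear":[0,0,0],"claw":-0.1}
    - {"turn":[0,0,0],"linear":[0,0,0],"claw":-0.2}
    - {"turn":[0,0,0],"linear":[0,0,0],"claw":-0.2}
    - {"turn":[0,0,0],"linear":[0,0,-0.01],"claw":-0.2}
    - {"turn":[0,0,0],"linear":[0,0,-0.02],"claw":-0.2}
    - {"turn":[0,0,0],"linear":[0,0,-0.03],"claw":-0.2}
    - {"turn":[0,0,0],"linear":[0,0,-0.035],"claw":-0.2}
    - {"turn":[0,0,0],"linear":[0,0,-0.035],"claw":-0.2}
    - {"turn":[0,0,0],"linear":[0,0,-0.03],"claw":-0.2}
    - {"turn":[0,0,0],"linear":[0,0,0],"claw":-0.2}
    - {"turn":[0,0,0],"linear":[0,0,0],"claw":-0.2}

```text
time_s: 18.53
tcp_pos: [0.5749, 0.2408, 0.1671]
eef_rot: [0.689, 0.725, 0.003, 0.001]
wrist_force: [-0.2, -0.3, -0.3]
finger_gap: 0.0513
grasp_force: 0.0
```

```bash
python3 - <<'E'
from h import *
go(None); i=blue(name='s7.png'); blue('top'); fin('scene',.04,.07,(.572,.24)); fin('top',.04,.07,(.572,.24)); cover(); cover('top')
cv2.imwrite('pics/crop3.png',cv2.resize(i[100:350,220:400],None,fx=2.4,fy=2.4))
for n in('scene','top'):
    i,d,P=snap(n)
    for k,c,lo,hi,rad in(('can',(.567,-.314),.03,.13,.06),('relay',(.55,-.078),.022,.04,.07),('lamp',(.592,.116),.02,.15,.06)):
        m=(d>0)&(P[...,2]>lo)&(P[...,2]<hi)&(np.hypot(P[...,0]-c[0],P[...,1]-c[1])<rad); print(n,k,rect(P[m]),m.sum(),P[m][:,2].max().round(3))
E
```

```text
t 18.5333 tcp [0.5749 0.2408 0.1671] yaw 1.6209 tilt [ 0.0064  0.0027 -1.    ] F [-0.2 -0.3 -0.3] gap 0.0513 q [ 0.4   0.5   0.29  1.35 -0.    1.92]
scene 61
(array([569.9, 264.6]), array([100.3,  57.8]), 5.18) [0.0193 0.0271 0.029  0.0301 0.031  0.0312]
top 0
fin scene 14 (array([571. , 238.9]), array([ 6.4, 39.8]), 3.04) 0.05055999261990689
fin top 0  
cover scene (array([ 476.3, -120.5]), array([ 90.7, 190.7]), 6.75) 2201
cover top (array([ 476.2, -119.8]), array([ 91.2, 188.5]), 6.56) 1699
scene can (array([ 568.2, -317.2]), array([41. , 39.4]), 14.71) 744 0.11
scene relay (array([550.9, -79.1]), array([48.9, 75. ]), 82.32) 581 0.034
scene lamp (array([594.8, 117.4]), array([17.6, 19.5]), 11.31) 182 0.146
top can (array([ 565.5, -314.1]), array([40. , 40.6]), 2.09) 249 0.111
top relay (array([553.7, -78.4]), array([47.6, 68.1]), 83.1) 344 0.038
top lamp (array([593.6, 117.3]), array([40.2, 37.9]), 45.02) 101 0.147
```

View pics/crop3.png

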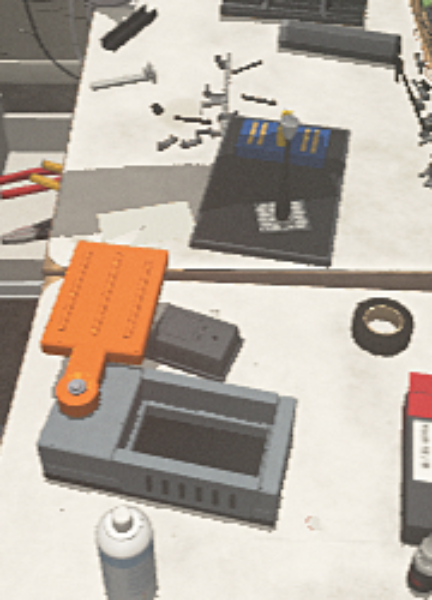

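The crop shows the module lying flat at (285,138) on the free half of the plate, its top at z≈29 mm as it should be. The lamp, the relay case and the can are where they were, and the cover is aside at about 96°.

```bash
python3 -c "
from h import *
print(ticket.finish_job())"
```

```text
the job is handed in; nothing more can be done
None
```

The job is handed in: the cover is turned aside about 1.64 rad to the left, away from the spray can, and the blue module lies flat on the free half of the base plate, released, with the can, relay case and lamp not shifted as far as the cameras show.

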